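# Clear the bracket and counter-hold the hidden bolt head

## Robot

A 6-joint arm with a two-finger parallel gripper is mounted at the origin on a cart in front of the work surface, level with it; the furniture and walls round the work are solid. World frame = base frame: x ahead of the robot, y to its left, z up, the work surface at z = 0. Lengths are in m, angles in rad, forces in N, time in s.
With the tool pointing down it reaches from about 0.375 to 0.825 m from the base axis. Payload 5.5 kg.
Tool frame: the origin (TCP) lies at the very end of the fingers, on their centre line; the grasp point (between the pads) lies 19 mm behind it; x points along the fingers, y is the direction in which the jaws open and shut, and the axes are right-handed (so a half turn about x gives the same grasp; the last joint's range is limited). The gripper opens to 85 mm and grips with 20 to 120 N. Pads are 22 mm wide; open, the fingers measure 114 mm over their backs; the gripper's body (76 mm by 85 mm) begins 54 mm behind the grasp point. The pads swing forward as they close: fully open they stand 13 mm farther back than shut.
Start: joints at [1.259, 0.314, -0.047, 1.21, 0, 1.571], TCP at [0.184, 0.571, 0.231] pointing down, gripper open.
Joint ranges: [-2.67, 2.67], [-0.69, 1.73], [-1.03, 1.25], [-2.08, 2.16], [-1.42, 1.45], [-3.14, 3.14]. Speed limits (rad/s): [2.39, 2.39, 3.01, 3.14, 3.14, 3.14].

## Interface

Orientations are given as a unit quaternion [w, x, y, z].
In Python, from station import env gives the robot as it stands.
- The arm moves only by the tool send_rows, never from a script. Its arguments are lists of equal length, an entry for each row: "angular": the turn, a rotation vector about the world's x, y, z in degrees, a list of three; "xyz": the shift along the world's x, y, z in cm, a list of three; "fingers": the closure, from -1 (fully open) to 1 (shut). In form: {"angular": [[wx, wy, wz], ...], "xyz": [[x, y, z], ...], "fingers": [fingers, ...]}. A call has 1 to 12 rows; each row is the pose to reach, as a shift and turn from the pose commanded when the call began; what a row does not reach only later rows make up. A row lasts 1/10 s, in which the tool goes at most 50 mm and 8.59 degrees, less where a joint would pass 70% of its speed; a pose out of reach is approached as far as the arm can. A call with a gripper value outside its range is refused whole. The fingers move at their own pace and stop on an object; "newtons" is the grip in N (left out, the last holds). Time passes only in rows, so rows that repeat a pose let the fingers close. It gives the time, the measured TCP pose, the force and the opening at its end, in the units of the state.
- env.get_obs(): the state, without advancing time (a new reading comes with each control period).
- env.grab_frame(name): name is "scene" or "top"; returns a dict with "pixels" (420x560x3 uint8, blue, green, red), "fx", "fy", "cx", "cy" (pixels), "extrinsics" (4x4, takes a point from world to camera coordinates). Camera axes: x right, y down, z forward; pixel columns grow to the right and rows downward; lengths in m; the calibration is good to about 2 mm. A picture is of the moment at which its call begins. There is no depth.
- env.close_job(): hands the job in, once; it reports no verdict.
Trained networks look in the newest picture that a camera, given by its name, has taken for a name from the list of things; names that differ only in an ending like _2 or _b are one class to them, and where a whole thing is asked for, a point or a joint stands for the part that bears it (a point fixed in the world has none). Each returns a list of dicts, best first, with "confidence" (0 to 1); they miss things now and then, are a little off and sometimes report something else, mostly with a low value. They report only what shows in the picture. A call takes as long as a camera call. They do not tell look-alikes from the thing itself.
- env.search_frame(camera, query): "point" ([row, column] as shares, 0 to 1, of the picture: columns of its width, rows of its height, amid what is visible of it).
- env.spot_point(camera, query): "point" ([row, column] as shares, 0 to 1, of the picture: columns of its width, rows of its height: a listed point, or the origin of a listed thing).
The state is a dict: "time": time; "joints": joint angles; "dq": joint speeds; "joint_torque": joint torques, N m; "position": TCP position; "tcp_rot": TCP orientation; "force": force on the tool from outside, world axes, zero at the start; "ft_torque": the same for the moment, N m; "gripper_width": finger opening in m.
Only numpy, scipy, OpenCV 4.12 (cv2) and the standard library are available. Lean on these libraries where they do the work, as an engineer would, in place of code of your own. Each camera call takes 0.05 s, during which the arm holds its last target. There are 200 camera calls.

## Task

Two scrap pieces, a wooden wedge and a long terminal strip, lie across the top of the steel bracket: put both into the grey scrap tray and leave the other things on the bench where they are. Then reach down into the gap behind the bracket's front plate, pinch the hidden square bolt head across its two side faces so that it comes square and the drooping spanner on the nut in front comes level, and keep it from turning. Finish while still gripping the bolt head: do not let go.

Things in the scene. Friction and masses are not known exactly. Their poses are not given: they have to be found in the camera images.
- bracket: Fixed steel channel: base 112 x 200 x 8 mm, two upright plates 180 mm long (along y), 6 mm thick, top edges 100 mm above the bench; inner faces 60 mm apart, at x = -30 (front plate, robot side) and +30 mm; the gap is open above and at both ends. Origin: centre of the base's underside, on the bench; z up. Its yaw varies by +-14 degrees.
- bolt_head (a point): Square oily (slippery) steel bolt head in mid-gap, 24 x 24 mm across flats (y, z), 18 mm thick along the bolt (x). Origin: its centre, at bracket (0, 0, 65 mm), 35 mm below the plates' top edges. Turns about x (the bracket's x) only. A 22 mm collar joins it to the front plate; beside it (y) is free. Pinched firmly (20 N or more) along the bracket's y between upright fingers, it turns square.
- bolt (a joint): Turn of bolt, nut and ring spanner, rad. 0: head square, its side faces upright, spanner level. Rests at its stop at +0.3, where the spanner droops by its own weight (about 0.05 N m), and sinks back there whenever not held. The spanner lies in front of the front plate and points to the bracket's +y, reaching 118 mm from the bolt's axis.
- tray: Fixed open grey plastic scrap tray, 180 x 190 x 50 mm (x, y, z), wall and floor 4 mm; left or right of the bracket. Origin: centre of the underside, on the bench.
- wedge_center (a point): Centre (10 mm above the underside) of the flat wooden wedge, scrap, 50 x 119 x 20 mm (x, y, z; y is its length), about 0.12 kg. Lies across both bracket plates, its length across the gap, underside 100 mm above the bench, about 45 mm left or right of the bolt head. Take it by its 50 mm width, over the gap.
- strip_center (a point): Point on the centre line, 5.5 mm above the underside, of the long white terminal strip, scrap, 23 x 102 x 16 mm (x, y, z; y is its length; 22 mm wide and solid in its lower 11 mm), 0.04 kg. Lies like the wedge, across both plates, on the other side of the bolt head, underside 100 mm above the bench. Take it by its width, over the gap.
- multimeter: Hand multimeter lying on its back, 145 x 75 x 44 mm, on the side of the bracket away from the tray; not to be moved. Origin: centre of the underside.
- cutters: Side cutters, 55 x 154 x 14 mm, in front of the bracket; not to be moved. Origin: centre of the underside.
- marker: Marker pen, 17 x 135 x 16 mm, behind the bracket; not to be moved. Origin: centre of the underside.
- solder_reel: Reel of solder, 62 x 70 x 58 mm, behind the bracket; not to be moved. Origin: centre of the underside.
- short_strip: Short white terminal strip lying on the bench, 23 x 60 x 16 mm; not scrap, not to be moved. Origin: centre of the underside.
There are look-alikes about, which are no part of the job. What is shaped like the part that bears strip_center but black or orange is not meant.

How it is judged:
On the way:
1. the wooden wedge and the long terminal strip are both let go in the tray (x of wedge_center in the frame of tray between -0.085 and 0.085 m and y of wedge_center in the frame of tray between -0.09 and 0.09 m and z of each of wedge_center, strip_center in the frame of tray below 0.05 m and contact force between the fingers and wedge below 0.1 N and x of strip_center in the frame of tray between -0.085 and 0.085 m and y of strip_center in the frame of tray between -0.09 and 0.09 m and contact force between the fingers and strip below 0.1 N), for 0.2 s.
At the end, for the whole second after the job is handed in: Both scraps lie in the tray, below its rim. The fingers grip the bolt head (more than 5 N, grasp point within 30 mm of its centre) and hold it still and square: spanner level within 0.12 rad (its rest is 0.3) (all of step 1 and value of joint bolt between -0.12 and 0.12 rad and velocity of joint bolt between -0.1 and 0.1 rad/s and contact force between the fingers and bolt_c0 above 5 N and distance between the grasp point and bolt_head below 0.03 m); the arm keeps its last pose, push and grip.
It fails at once if the multimeter, cutters, marker, solder reel or short strip is moved by more than 30 mm (distance of any of multimeter, cutters, marker, solder_reel, short_strip from where it was at the start of the episode above 0.03 m).
It also fails if it takes over 54 s, if anything falls off the work surface, if the arm or the gripper's body presses on something with over 40 N, if the wrist force passes 120 N, or if a joint passes its speed limit or range.

## Working session

There is one attempt and no reset: what is moved stays moved. The work goes in short steps, Python scripts to look and compute and a tool call to move; the robot and the scene stay as the last step left them, time stands still between calls to the robot, and variables do not carry over. Pictures are saved under pics/ and viewed, about 8 in all and at most 12, crops included, and the job is handed in when it is done.

Besides the shell and the picture viewer there is one more tool, called after ">>>" by a JSON object that holds its "name" and its "arguments", one argument or row to a line. send_rows: Moves the arm, as the interface text tells. Its arguments: {"type":"object","properties":{"angular":{"type":"array"},"xyz":{"type":"array"},"fingers":{"type":"array"},"newtons":{"type":"number"}},"required":["angular","xyz","fingers"]}

```bash
mkdir -p pics; cat > h.py <<'E'
import numpy as np, cv2
from station import env
def grab(n,fn=None):
    f=env.grab_frame(n)
    if fn: cv2.imwrite('pics/'+fn,f['pixels'])
    return f
def ray(f,px):  # px=(col,row)
    E=np.array(f['extrinsics']);R=E[:3,:3];t=E[:3,3]
    d=R.T@np.array([(px[0]-f['cx'])/f['fx'],(px[1]-f['cy'])/f['fy'],1]);return -R.T@t,d
def onz(f,px,z):
    o,d=ray(f,px);return o+d*(z-o[2])/d[2]
def proj(f,p):
    E=np.array(f['extrinsics']);c=E[:3,:3]@np.array(p)+E[:3,3]
    return np.array([f['fx']*c[0]/c[2]+f['cx'],f['fy']*c[1]/c[2]+f['cy']])
E
python3 - <<'E'
from h import *
s=env.get_obs();print(s)
Z=dict(bracket=0,bolt_head=.065,tray=0,wedge_center=.11,strip_center=.1055,multimeter=0,cutters=0,marker=0,solder_reel=0,short_strip=0)
for cam in('top','scene'):
    f=grab(cam,cam+'1.png');print(cam,onz(f,(280,210),0),ray(f,(280,210))[0],f['fx'])
    for q,z in Z.items():
        for r in env.spot_point(cam,q)[:3]:
            px=(r['point'][1]*560,r['point'][0]*420);print(q,np.round(px),round(r['confidence'],2),np.round(onz(f,px,z),3))
E
cd pics; python3 -c "
import cv2,numpy as np
cv2.imwrite('both.png',cv2.resize(cv2.imread('top1.png'),(800,600),interpolation=cv2.INTER_CUBIC))"
```

```text
{'time': 0.0, 'joints': array([ 1.25899823e+00,  3.14212538e-01, -4.80907629e-02,  1.21023089e+00,
        3.13216602e-06,  1.57077462e+00]), 'dq': array([-0.00030987, -0.00110972, -0.0018347 ,  0.0004199 , -0.00064384,
       -0.00053709]), 'joint_torque': array([ 2.78350153e-04, -5.39599371e+01,  3.39745653e+01,  1.91057817e-02,
       -2.38866260e-04, -1.59515758e-05]), 'position': array([0.1838774 , 0.57049975, 0.23043755]), 'tcp_rot': array([ 0.69843565,  0.10917685,  0.69862866, -0.11039045]), 'force': array([-0.07551316, -0.53868963, -0.22103169]), 'ft_torque': array([-0.00987696,  0.01070081, -0.00186444]), 'gripper_width': 0.08581301332870324}
top [0.56564941 0.06747503 0.        ] [0.29958204 0.06977132 1.4411278 ] 444.49900709918103
bracket [318. 228.] 0.72 [ 0.505 -0.057  0.   ]
bolt_head [319. 231.] 0.72 [ 0.488 -0.053  0.065]
tray [389. 239.] 0.69 [ 0.471 -0.289  0.   ]
wedge_center [330. 223.] 0.59 [ 0.505 -0.085  0.11 ]
strip_center [209. 287.] 0.77 [0.313 0.276 0.105]
strip_center [302. 227.] 0.6 [0.494 0.001 0.105]
strip_center [393. 238.] 0.58 [ 0.462 -0.275  0.105
[... 322 characters left out ...]
        ] [-0.21816757 -0.42586582  0.90198823] 491.15739514939116
bracket [310. 261.] 0.56 [ 0.501 -0.048  0.   ]
bolt_head [311. 241.] 0.87 [ 0.504 -0.044  0.065]
tray [398. 314.] 0.63 [ 0.474 -0.291 -0.   ]
wedge_center [329. 234.] 0.67 [ 0.509 -0.087  0.11 ]
strip_center [161. 250.] 0.89 [0.261 0.2   0.106]
strip_center [244. 229.] 0.62 [0.415 0.086 0.106]
strip_center [292. 225.] 0.56 [0.491 0.    0.105]
multimeter [199. 208.] 0.67 [0.497 0.303 0.   ]
cutters [239. 273.] 0.73 [0.373 0.073 0.   ]
marker [311. 203.] 0.52 [0.685 0.059 0.   ]
marker [310. 241.] 0.26 [ 0.559 -0.013  0.   ]
solder_reel [368. 226.] 0.92 [ 0.693 -0.112 -0.   ]
short_strip [303. 302.] 0.62 [ 0.384 -0.099  0.   ]
```

View pics/both.png

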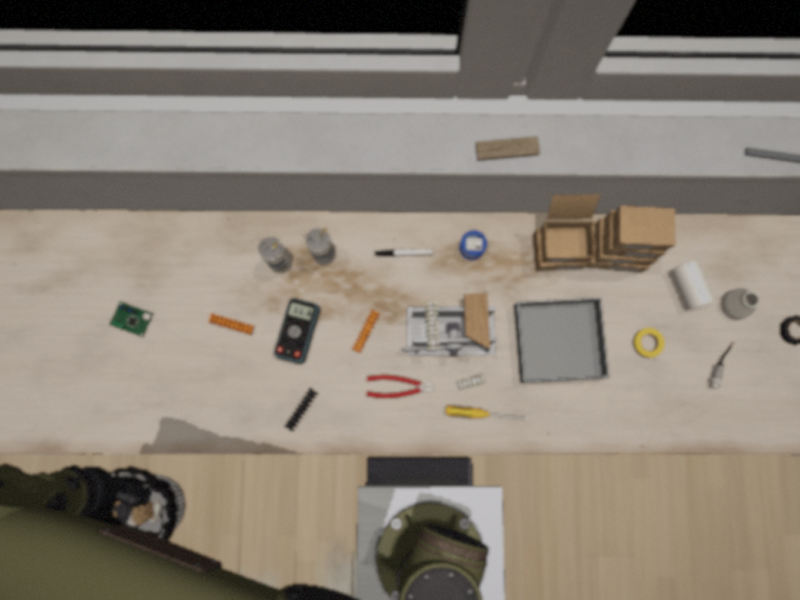

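View pics/scene1.png

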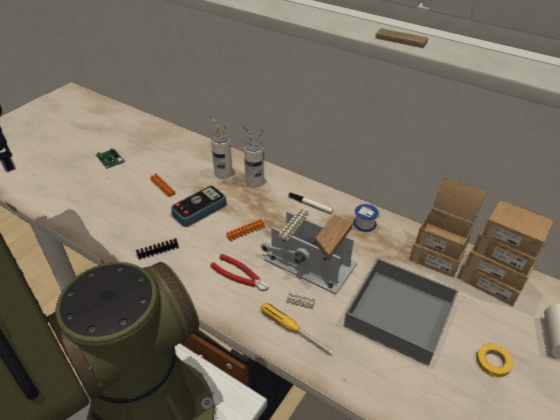

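Top view (800x600 view): candidates for the strip are white on the bracket (432,325), orange (231,324) and (366,330), black (301,409), and short white (470,381). I choose the white one lying across the bracket. The wedge is at (477,320), and the tray at (561,340) on the right. Next, one close crop to check.

```bash
python3 -c "
import cv2,numpy as np
a=cv2.imread('pics/top1.png')[190:265,270:370];b=cv2.imread('pics/scene1.png')[190:290,250:370]
a=cv2.resize(a,(800,600),interpolation=cv2.INTER_CUBIC)
b=cv2.resize(b,(720,600),interpolation=cv2.INTER_CUBIC)
cv2.imwrite('pics/ca.png',a);cv2.imwrite('pics/cb.png',b)"
```

```text
(no output)
```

View pics/ca.png

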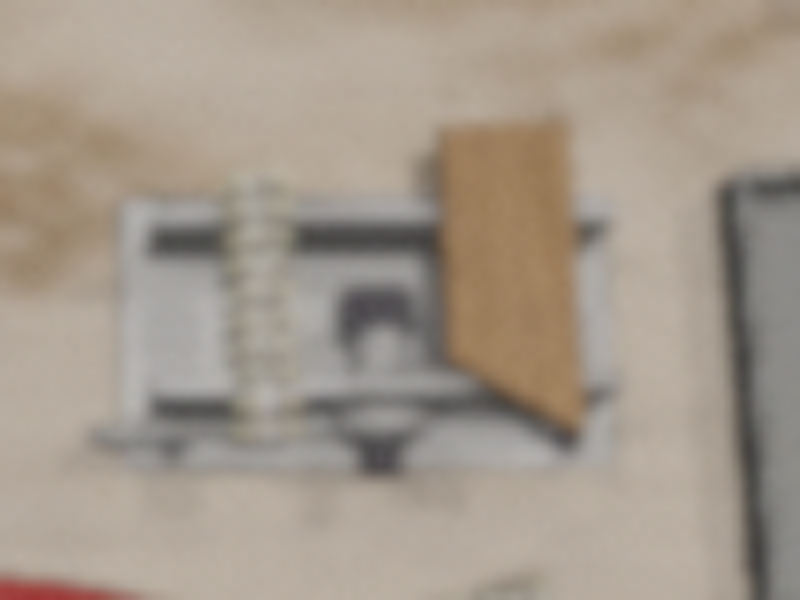

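View pics/cb.png

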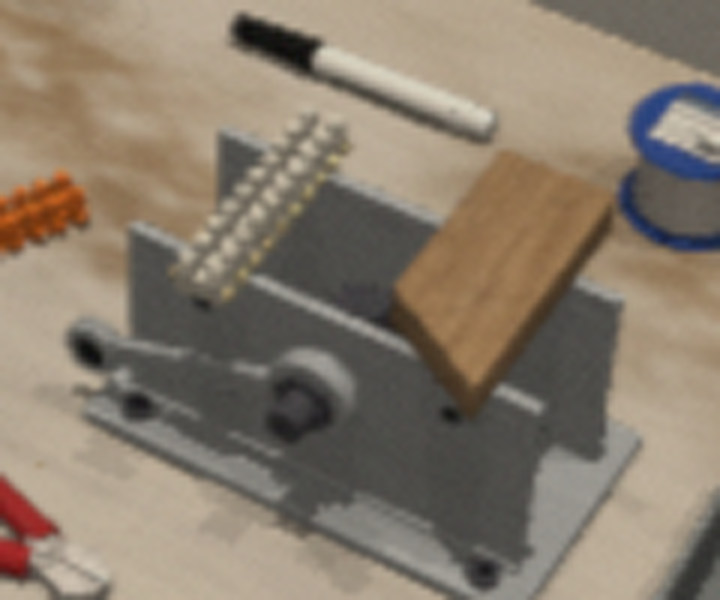

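```bash
python3 - <<'E'
from h import *
f=grab('top');g=grab('scene')
C=lambda u,v:(270+(u+.5)/8-.5,190+(v+.5)/8-.5)
S=lambda u,v:(250+(u+.5)/6-.5,190+(v+.5)/6-.5)
def p(n,uv,z):print(n,np.round(onz(f,C(*uv),z),4)[:2])
def q(n,uv,z):print(' scene',n,np.round(onz(g,S(*uv),z),4)[:2])
for n,uv in dict(bl=(150,230),br=(605,222),fl=(152,408),fr=(612,393)).items():p(n,uv,.1)
for n,uv in dict(bl=(122,200),fl=(125,470),fr=(615,462)).items():p('base '+n,uv,.008)
for n,uv in dict(w_bl=(440,130),w_br=(568,125),w_fl=(445,360),w_fr=(580,430)).items():p(n,uv,.12)
for n,uv in dict(s_b=(262,180),s_f=(266,435),s_l=(230,300),s_r=(298,300)).items():p(n,uv,.11)
p('bolt',(375,300),.077)
q('bl',(220,132),.1);q('br',(622,300),.1);q('fl',(130,225),.1);q('fr',(540,408),.1)
q('w_bl',(505,152),.12);q('w_br',(612,195),.12);q('w_fl',(398,285),.12);q('w_fr',(473,390),.12)
q('s_b',(325,115),.114);q('s_f',(200,280),.114)
p('trayc',(0,0),0)
for u in((515,302),(600,300),(606,380),(520,383)):print('tray',np.round(onz(f,(u[0]*.7,u[1]*.7),.05),3))
E
```

```text
bl [0.5214 0.0421]
br [ 0.5252 -0.1323]
fl [0.453  0.0413]
fr [ 0.4593 -0.1336]
base bl [0.5491 0.0517]
base fl [0.4383 0.0503]
base fr [ 0.4421 -0.1482]
w_bl [ 0.557  -0.0673]
w_br [ 0.5591 -0.116 ]
w_fl [ 0.4692 -0.0681]
w_fr [ 0.443  -0.1183]
s_b [ 5.392e-01 -3.000e-04]
s_f [ 0.4418 -0.0013]
s_l [0.4931 0.012 ]
s_r [ 0.4931 -0.0137]
bolt [ 0.498  -0.0457]
 scene bl [0.5262 0.04  ]
 scene br [ 0.5317 -0.1384]
 scene fl [0.4614 0.04  ]
 scene fr [ 0.4655 -0.1388]
 scene w_bl [ 0.5599 -0.0704]
 scene w_br [ 0.5614 -0.1165]
 scene w_fl [ 0.4735 -0.0726]
 scene w_fr [ 0.4427 -0.1217]
 scene s_b [0.5449 0.0025]
 scene s_f [ 0.4397 -0.0066]
trayc [0.6345 0.1024]
tray [ 0.553 -0.189  0.05 ]
tray [ 0.558 -0.38   0.05 ]
tray [ 0.38  -0.385  0.05 ]
tray [ 0.373 -0.195  0.05 ]
```

Strip confirmed: the white one on the bracket at world (0.493, 0.00). Wedge at (0.50, -0.094), bolt at about (0.494, -0.048), bracket yaw about +1.7°, tray centre (0.466, -0.287). I move above the wedge.

>>> {"name": "send_rows", "arguments": {
  "angular": [
    [0, 0, 2],
    [0, 0, 4],
    [0, 0, 6],
    [0, 0, 8],
    [0, 0, 10],
    [0, 0, 12],
    [0, 0, 14],
    [0, 0, 16],
    [0, 0, 18],
    [0, 0, 19.6],
    [0, 0, 19.6],
    [0, 0, 19.6]
  ],
  "xyz": [
    [31.4, -66.5, 0],
    [31.4, -66.5, 0],
    [31.4, -66.5, 0],
    [31.4, -66.5, 0],
    [31.4, -66.5, 0],
    [31.4, -66.5, 0],
    [31.4, -66.5, 0],
    [31.4, -66.5, 0],
    [31.4, -66.5, 0],
    [31.4, -66.5, 0],
    [31.4, -66.5, 0],
    [31.4, -66.5, 0]
  ],
  "fingers": [-1, -1, -1, -1, -1, -1, -1, -1, -1, -1, -1, -1],
  "newtons": 30
}}

```text
time: 2.4
position: [0.4409, 0.0265, 0.2317]
tcp_rot: [0.707, -0.011, 0.707, 0.011]
force: [0.6, 0.6, -0.0]
gripper_width: 0.0854
```

>>> {"name": "send_rows", "arguments": {
  "angular": [
    [0, 0, 0],
    [0, 0, 0],
    [0, 0, 0],
    [0, 0, 0],
    [0, 0, 0],
    [0, 0, 0]
  ],
  "xyz": [
    [5.7, -12, -2],
    [5.7, -12, -4],
    [5.7, -12, -7],
    [5.7, -12, -7],
    [5.7, -12, -7],
    [5.7, -12, -7]
  ],
  "fingers": [-1, -1, -1, -1, -1, -1]
}}

```text
time: 3.0
position: [0.4972, -0.0909, 0.162]
tcp_rot: [0.707, -0.011, 0.707, 0.011]
force: [0.5, 0.9, 0.7]
gripper_width: 0.0853
```

>>> {"name": "send_rows", "arguments": {
  "angular": [
    [0, 0, 0],
    [0, 0, 0],
    [0, 0, 0],
    [0, 0, 0],
    [0, 0, 0],
    [0, 0, 0],
    [0, 0, 0],
    [0, 0, 0],
    [0, 0, 0],
    [0, 0, 0],
    [0, 0, 0],
    [0, 0, 0]
  ],
  "xyz": [
    [0, -0.2, -3],
    [0, -0.2, -5],
    [0, -0.2, -7.3],
    [0, -0.2, -7.3],
    [0, -0.2, -7.3],
    [0, -0.2, -7.3],
    [0, -0.2, -7.3],
    [0, -0.2, -7.3],
    [0, -0.2, -7.3],
    [0, -0.2, -7.3],
    [0, -0.2, -7.3],
    [0, -0.2, -7.3]
  ],
  "fingers": [-1, -1, -1, -1, 1, 1, 1, 1, 1, 1, 1, 1]
}}

```text
time: 4.2
position: [0.4986, -0.0934, 0.0902]
tcp_rot: [0.708, -0.011, 0.706, 0.011]
force: [-1.6, 0.7, 5.4]
gripper_width: 0.0494
```

```bash
python3 - <<'E'
from h import *
f=grab('scene');cv2.imwrite('pics/g1.png',cv2.resize(f['pixels'][150:300,210:410],(800,600)))
E
```

```text
(no output)
```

View pics/g1.png

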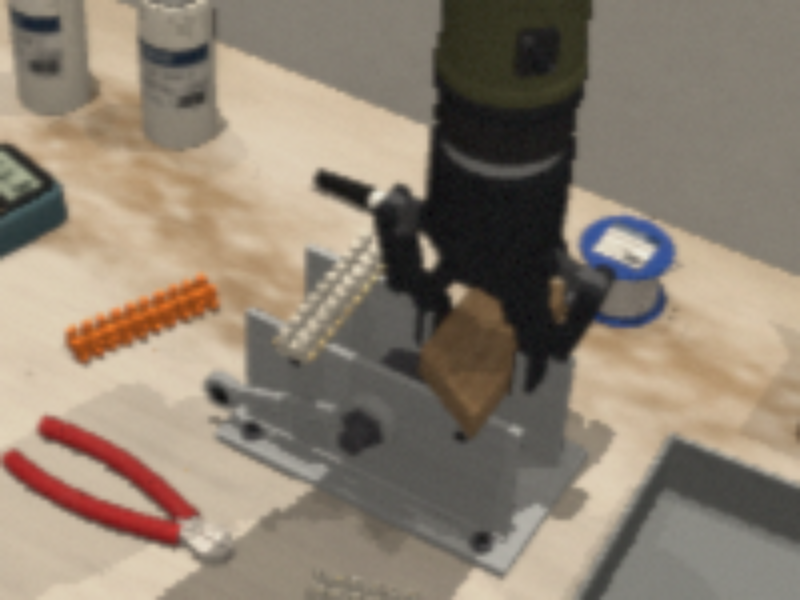

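Wedge gripped (pads on its sides, opening 49 mm). I carry it to the tray.

>>> {"name": "send_rows", "arguments": {
  "angular": [
    [0, 0, 0],
    [0, 0, 0],
    [0, 0, 0],
    [0, 0, 0],
    [0, 0, 0],
    [0, 0, 0],
    [0, 0, 0],
    [0, 0, 0],
    [0, 0, 0],
    [0, 0, 0],
    [0, 0, 0],
    [0, 0, 0]
  ],
  "xyz": [
    [0, 0, 3],
    [0, 0, 6],
    [-1, -3, 6],
    [-2, -7, 6],
    [-3.2, -11, 6],
    [-3.2, -15, 6],
    [-3.2, -19, 6],
    [-3.2, -22.7, 6],
    [-3.2, -22.7, 3],
    [-3.2, -22.7, 0],
    [-3.2, -22.7, -2],
    [-3.2, -22.7, -2]
  ],
  "fingers": [1, 1, 1, 1, 1, 1, 1, 1, 1, 1, 1, 1]
}}

```text
time: 5.45
position: [0.4633, -0.3194, 0.0662]
tcp_rot: [0.706, -0.01, 0.708, 0.012]
force: [-0.6, 1.1, -1.2]
gripper_width: 0.0496
```

>>> {"name": "send_rows", "arguments": {
  "angular": [
    [0, 0, 0],
    [0, 0, 0],
    [0, 0, 0],
    [0, 0, 0],
    [0, 0, 0],
    [0, 0, 0],
    [0, 0, 0],
    [0, 0, 0],
    [0, 0, 0],
    [0, 0, 0],
    [0, 0, 0],
    [0, 0, 0]
  ],
  "xyz": [
    [0, 0, -2.5],
    [0, 0, -5],
    [0, 0, -5],
    [0, 0, -5],
    [0, 0, -5],
    [0, 0, -5],
    [0, 0, -5],
    [0, 0, -5],
    [0, 0, -2],
    [0, 0, 3],
    [0, 0, 8],
    [0, 0, 11]
  ],
  "fingers": [1, 1, 1, 1, -0.5, -0.5, -0.5, -0.5, -0.5, -0.5, -0.5, -0.5]
}}

```text
time: 6.65
position: [0.4664, -0.3213, 0.1826]
tcp_rot: [0.708, -0.012, 0.706, 0.01]
force: [-0.3, -0.2, 0.8]
gripper_width: 0.0637
```

>>> {"name": "send_rows", "arguments": {
  "angular": [
    [0, 0, 0],
    [0, 0, 0],
    [0, 0, 0],
    [0, 0, 0],
    [0, 0, 0],
    [0, 0, 0],
    [0, 0, 0],
    [0, 0, 0],
    [0, 0, 0],
    [0, 0, 0]
  ],
  "xyz": [
    [0, 5, 0],
    [1, 10, 0],
    [2, 15, 0],
    [2.7, 20, 0],
    [2.7, 25, 0],
    [2.7, 30, 0],
    [2.7, 32.1, -2],
    [2.7, 32.1, -4],
    [2.7, 32.1, -4],
    [2.7, 32.1, -4]
  ],
  "fingers": [-0.1, -0.1, -0.1, -0.1, -0.1, -0.1, -0.1, -0.1, -0.1, -0.1]
}}

```text
time: 7.65
position: [0.492, 0.0004, 0.1386]
tcp_rot: [0.707, -0.011, 0.707, 0.011]
force: [0.7, -0.3, 0.7]
gripper_width: 0.0469
```

```bash
python3 - <<'E'
from h import *
s=env.get_obs();print(s['position'],s['gripper_width'])
f=grab('scene');print(proj(f,[.493,-.0005,.11]))
a=f['pixels'];cv2.imwrite('pics/g2.png',cv2.resize(a[150:330,230:470],(800,600)))
g=grab('top')
for c,h in(('scene',f),('top',g)):
  for n,z in(('strip_center',.1055),('wedge_center',.014)):
    for r in env.spot_point(c,n)[:4]:
        px=(r['point'][1]*560,r['point'][0]*420);print(c,n,np.round(px),round(r['confidence'],2),np.round(onz(h,px,z),3))
E
```

```text
[4.91958225e-01 3.70478403e-04 1.38563106e-01] 0.04688484464166837
[293.19650392 222.90553406]
scene strip_center [162. 187.] 0.77 [0.422 0.347 0.106]
scene strip_center [293. 225.] 0.76 [ 0.49  -0.002  0.105]
scene strip_center [242. 230.] 0.58 [0.411 0.087 0.106]
scene strip_center [160. 248.] 0.58 [0.264 0.205 0.106]
scene wedge_center [409. 314.] 0.86 [ 0.475 -0.314  0.014]
top strip_center [255. 231.] 0.79 [0.482 0.144 0.105]
top strip_center [208. 281.] 0.76 [0.33  0.281 0.105]
top strip_center [158. 228.] 0.61 [0.491 0.435 0.105]
top wedge_center [395. 237.] 0.59 [ 0.476 -0.305  0.014]
```

View pics/g2.png

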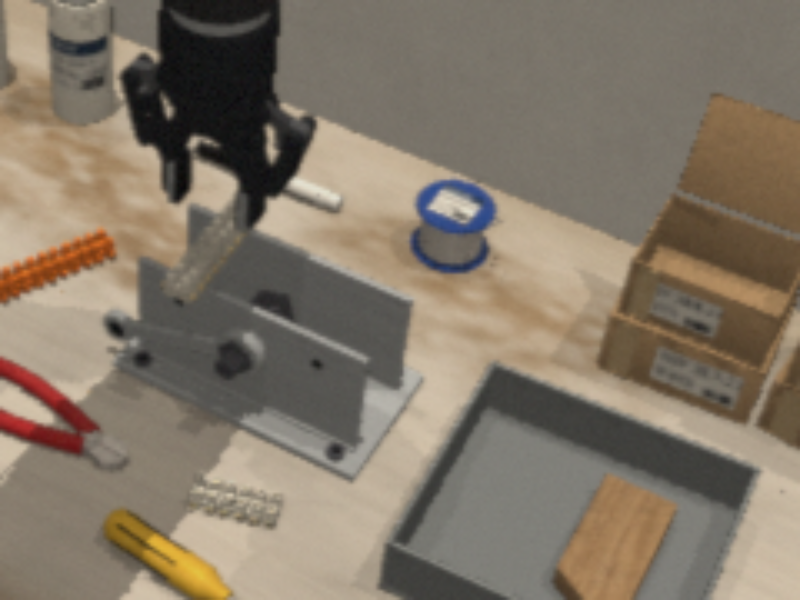

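The wedge lies in the tray at (610,540). The fingers straddle the strip at (205,255). I take the strip now.

>>> {"name": "send_rows", "arguments": {
  "angular": [
    [0, 0, 0],
    [0, 0, 0],
    [0, 0, 0],
    [0, 0, 0],
    [0, 0, 0],
    [0, 0, 0],
    [0, 0, 0],
    [0, 0, 0],
    [0, 0, 0],
    [0, 0, 0],
    [0, 0, 0],
    [0, 0, 0]
  ],
  "xyz": [
    [0.1, -0.2, -2],
    [0.1, -0.2, -4],
    [0.1, -0.2, -5],
    [0.1, -0.2, -5],
    [0.1, -0.2, -5],
    [0.1, -0.2, -5],
    [0.1, -0.2, -5],
    [0.1, -0.2, -5],
    [0.1, -0.2, -5],
    [0.1, -0.2, -4],
    [0.1, -0.2, -2],
    [0.1, -0.2, 1]
  ],
  "fingers": [-0.1, -0.1, -0.1, -0.1, 1, 1, 1, 1, 1, 1, 1, 1]
}}

```text
time: 9.15
position: [0.4917, -0.0014, 0.1481]
tcp_rot: [0.706, -0.011, 0.708, 0.011]
force: [0.1, -0.0, -0.4]
gripper_width: 0.0206
```

>>> {"name": "send_rows", "arguments": {
  "angular": [
    [0, 0, 0],
    [0, 0, 0],
    [0, 0, 0],
    [0, 0, 0],
    [0, 0, 0],
    [0, 0, 0],
    [0, 0, 0],
    [0, 0, 0],
    [0, 0, 0],
    [0, 0, 0],
    [0, 0, 0],
    [0, 0, 0]
  ],
  "xyz": [
    [0, -4, 0],
    [-1, -8, 0],
    [-2.5, -13, 0],
    [-2.5, -18, 0],
    [-2.5, -22, 0],
    [-2.5, -23.7, -2],
    [-2.5, -23.7, -6],
    [-2.5, -23.7, -10],
    [-2.5, -23.7, -13],
    [-2.5, -23.7, -13],
    [-2.5, -23.7, -13],
    [-2.5, -23.7, -13]
  ],
  "fingers": [1, 1, 1, 1, 1, 1, 1, 1, 1, 1, 1, 1]
}}

```text
time: 10.35
position: [0.4698, -0.2392, 0.0203]
tcp_rot: [0.708, -0.011, 0.706, 0.01]
force: [0.5, 0.3, -0.1]
gripper_width: 0.0207
```

>>> {"name": "send_rows", "arguments": {
  "angular": [
    [0, 0, 0],
    [0, 0, 0],
    [0, 0, 0],
    [0, 0, 0],
    [0, 0, 0],
    [0, 0, 0],
    [0, 0, 0],
    [0, 0, 0],
    [0, 0, 0]
  ],
  "xyz": [
    [0, 0, 0],
    [0, 0, 0],
    [0, 0, 0],
    [0, 0, 0],
    [0, 0, 0],
    [0, 0, 4],
    [0, 0, 9],
    [0, 0, 14],
    [0, 0, 17]
  ],
  "fingers": [0.1, 0.1, 0.1, 0.1, 0.1, 0.1, 0.1, 0.1, 0.1]
}}

```text
time: 11.25
position: [0.4694, -0.2391, 0.1923]
tcp_rot: [0.708, -0.011, 0.706, 0.01]
force: [0.4, -0.1, -1.0]
gripper_width: 0.0385
```

```bash
python3 - <<'E'
from h import *
s=env.get_obs();print(s['time'],s['position'],s['gripper_width'])
f=grab('scene');g=grab('top')
A=cv2.resize(f['pixels'][190:370,240:480],(800,600),interpolation=cv2.INTER_CUBIC)
cv2.imwrite('pics/g3.png',A)
cv2.imwrite('pics/g4.png',cv2.resize(g['pixels'][190:265,270:370],(800,600),interpolation=cv2.INTER_CUBIC))
for c,h in(('scene',f),('top',g)):
  for n,z in(('bolt_head',.065),('bracket',0)):
    for r in env.spot_point(c,n)[:2]:
        px=(r['point'][1]*560,r['point'][0]*420);print(c,n,np.round(px,1),round(r['confidence'],2),np.round(onz(h,px,z),3))
E
```

```text
11.25 [ 0.46943917 -0.23909169  0.19228986] 0.03850916226437083
scene bolt_head [313.  243.4] 0.89 [ 0.5   -0.053  0.065]
scene bolt_head [308.  204.9] 0.45 [0.611 0.028 0.065]
scene bracket [311.  263.6] 0.65 [ 0.494 -0.054  0.   ]
top bolt_head [318.5 230. ] 0.66 [ 0.491 -0.053  0.065]
top bolt_head [331.8 172.7] 0.28 [ 0.676 -0.098  0.065]
top bracket [314.5 229.9] 0.83 [ 0.5   -0.046  0.   ]
```

View pics/g3.png

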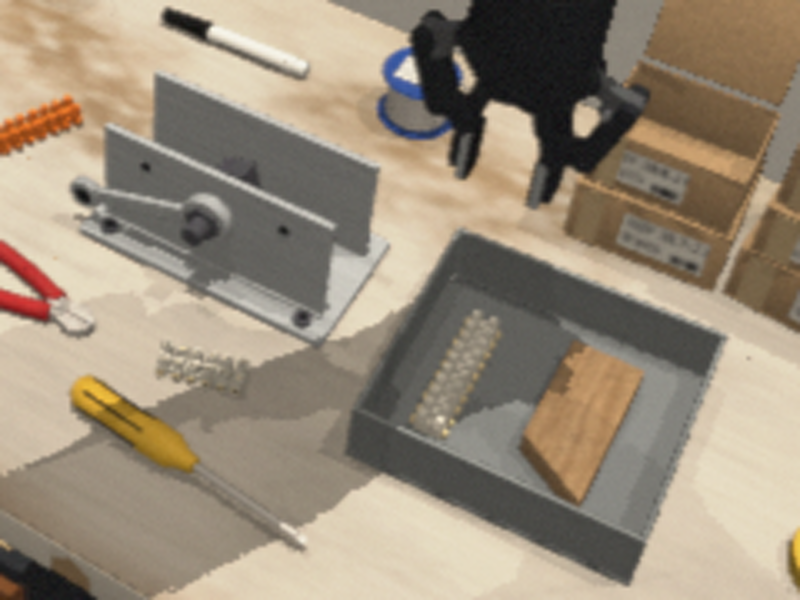

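View pics/g4.png

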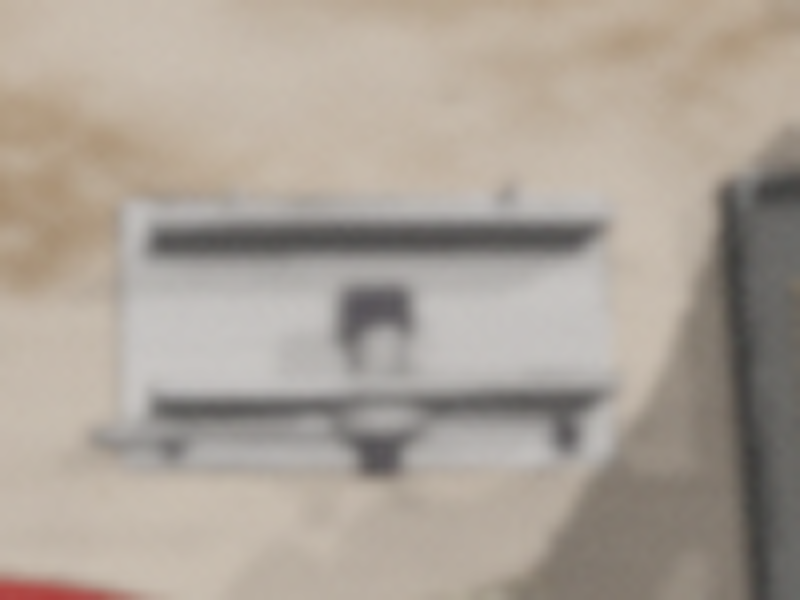

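Both scraps lie in the tray: strip at (455,370), wedge at (585,420). The bolt head at (238,172) is clear. Next is the bolt at about (0.494, -0.048).

>>> {"name": "send_rows", "arguments": {
  "angular": [
    [0, 0, 0],
    [0, 0, 0],
    [0, 0, 0],
    [0, 0, 0],
    [0, 0, 0],
    [0, 0, 0],
    [0, 0, 0],
    [0, 0, 0],
    [0, 0, 0]
  ],
  "xyz": [
    [0, 4, 0],
    [1, 8, 0],
    [2.5, 13, 0],
    [2.5, 18, 0],
    [2.5, 19.1, -3],
    [2.5, 19.1, -6],
    [2.5, 19.1, -6],
    [2.5, 19.1, -6],
    [2.5, 19.1, -6]
  ],
  "fingers": [-0.4, -0.4, -0.4, -0.4, -0.4, -0.4, -0.4, -0.4, -0.4],
  "newtons": 60
}}

```text
time: 12.45
position: [0.4938, -0.048, 0.1291]
tcp_rot: [0.707, -0.01, 0.707, 0.01]
force: [0.6, 0.2, -0.6]
gripper_width: 0.0598
```

>>> {"name": "send_rows", "arguments": {
  "angular": [
    [0, 0, 0],
    [0, 0, 0],
    [0, 0, 0],
    [0, 0, 0],
    [0, 0, 0],
    [0, 0, 0]
  ],
  "xyz": [
    [0, 0, -2],
    [0, 0, -4],
    [0, 0, -6],
    [0, 0, -8.3],
    [0, 0, -8.3],
    [0, 0, -8.3]
  ],
  "fingers": [-0.4, -0.4, -0.4, -0.4, -0.4, -0.4]
}}

```text
time: 13.05
position: [0.4938, -0.048, 0.0463]
tcp_rot: [0.707, -0.01, 0.707, 0.01]
force: [0.3, -0.5, -0.1]
gripper_width: 0.0596
```

>>> {"name": "send_rows", "arguments": {
  "angular": [
    [0, 0, 0],
    [0, 0, 0],
    [0, 0, 0],
    [0, 0, 0],
    [0, 0, 0],
    [0, 0, 0],
    [0, 0, 0],
    [0, 0, 0],
    [0, 0, 0],
    [0, 0, 0]
  ],
  "xyz": [
    [0, 0, 0],
    [0, 0, 0],
    [0, 0, 0],
    [0, 0, 0],
    [0, 0, 0],
    [0, 0, 0],
    [0, 0, 0],
    [0, 0, 0],
    [0, 0, 0],
    [0, 0, 0]
  ],
  "fingers": [1, 1, 1, 1, 1, 1, 1, 1, 1, 1]
}}

```text
time: 14.05
position: [0.4946, -0.0486, 0.0466]
tcp_rot: [0.708, -0.011, 0.706, 0.01]
force: [-0.2, -4.8, 6.7]
gripper_width: 0.0232
```

```bash
python3 - <<'E'
from h import *
f=grab('scene');s=env.get_obs();print(s['force'],s['ft_torque'],s['gripper_width'])
cv2.imwrite('pics/g5.png',cv2.resize(f['pixels'][190:290,250:370],(720,600),interpolation=cv2.INTER_CUBIC))
E
```

```text
[ 0.41635327 -4.40467697  7.05875943] [-0.99781492  0.05176499 -0.28864885] 0.02296922558594257
```

View pics/g5.png

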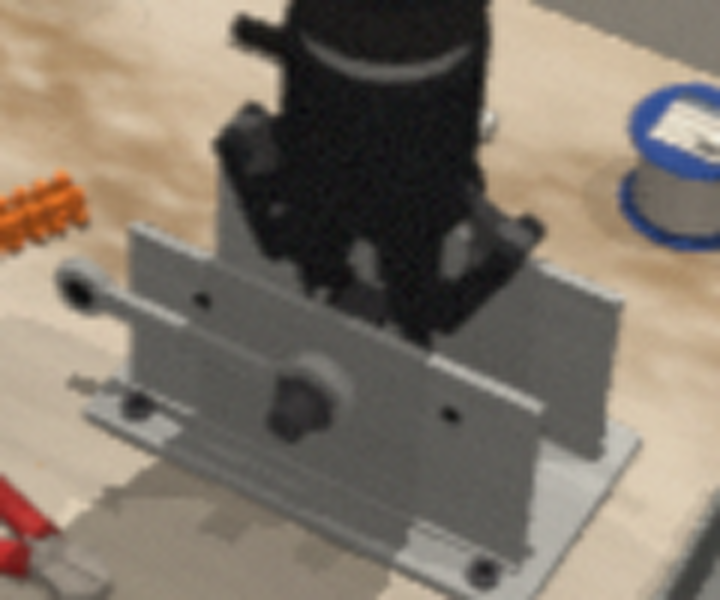

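```bash
python3 - <<'E'
from h import *
f=grab('scene')
for a in(0,.1,.3):
    p=[.494-.047-.003,-.048+.106*np.cos(a),.065-.106*np.sin(a)]
    print(a,(proj(f,p)-[250,190])*6)
s=env.get_obs();print(s['time'],s['force'],s['gripper_width'],s['dq'].round(3))
E
```

```text
0 [ 65.76866005 293.5980342 ]
0.1 [ 67.37133576 312.69085144]
0.3 [ 76.89442864 352.64893227]
14.15 [-1.01379868 -4.02825017  6.84157238] 0.022791248065088983 [ 0.    -0.    -0.    -0.003  0.001  0.002]
```

The spanner ring at (80,288) matches the level prediction (at rest it was at 345). I hold briefly and check that it stays stable.

>>> {"name": "send_rows", "arguments": {
  "angular": [
    [0, 0, 0],
    [0, 0, 0],
    [0, 0, 0],
    [0, 0, 0],
    [0, 0, 0],
    [0, 0, 0],
    [0, 0, 0],
    [0, 0, 0],
    [0, 0, 0],
    [0, 0, 0]
  ],
  "xyz": [
    [0, 0, 0],
    [0, 0, 0],
    [0, 0, 0],
    [0, 0, 0],
    [0, 0, 0],
    [0, 0, 0],
    [0, 0, 0],
    [0, 0, 0],
    [0, 0, 0],
    [0, 0, 0]
  ],
  "fingers": [1, 1, 1, 1, 1, 1, 1, 1, 1, 1]
}}

```text
time: 15.15
position: [0.4946, -0.0486, 0.0466]
tcp_rot: [0.708, -0.011, 0.706, 0.01]
force: [0.7, -5.2, 6.4]
gripper_width: 0.023
```

```bash
python3 - <<'E'
from h import *
old=cv2.imread('pics/g5.png');f=grab('scene');n=cv2.resize(f['pixels'][190:290,250:370],(720,600),interpolation=cv2.INTER_CUBIC)
a=cv2.cvtColor(old,6)[240:340,40:200];sh=cv2.phaseCorrelate(np.float32(a),np.float32(cv2.cvtColor(n,6)[240:340,40:200]));print('spanner shift',sh)
s=env.get_obs();print(s['force'],s['gripper_width'])
for q in('strip_center','wedge_center'):
    for r in env.spot_point('scene',q)[:4]:
        px=(r['point'][1]*560,r['point'][0]*420);print(q,round(r['confidence'],2),np.round(onz(f,px,.014),3))
E
```

```text
spanner shift ((0.006968027277807209, -0.014719028224455144), 0.9568152974247932)
[ 0.44225064 -4.40237899  5.90905981] 0.023299290560073137
strip_center 0.88 [ 0.458 -0.235  0.014]
strip_center 0.73 [0.471 0.139 0.014]
strip_center 0.72 [0.494 0.44  0.014]
strip_center 0.69 [0.313 0.274 0.014]
wedge_center 0.77 [ 0.48  -0.314  0.014]
```

Stable: the spanner is level and both scraps are in the tray. I hand the job in.

```bash
python3 -c "
from station import env
print(env.close_job())"
```

```text
the job is handed in; nothing more can be done
None
```

I put the wooden wedge and the long white terminal strip in the tray, then pinched the bolt head across its side faces at 60 N. I handed the job in at about 15 s, still gripping; it gave no verdict.

- **Scraps:** the last network readings put the wedge at (0.48, -0.31) and the strip at (0.46, -0.24). Both are well inside the tray, which is centred at about (0.466, -0.287), and both show lying in it in the picture.
- **Bolt:** finger opening is 23 mm on the 24 mm head. The spanner ring sits where a level spanner is predicted and did not move over the following second.
- **Forces:** only a few newtons at the wrist (about 5 N sideways, 7 N up).
- **Other things:** the arm did not touch any of them on purpose, and the cutters, marker, reel and short strip look unmoved in the pictures. I did not measure any of them again, and the multimeter was mostly out of the later crops.
- **Disagreements:** the two cameras differed by 5–9 mm on the bolt head position. I worked from an average of them. The networks also reported the orange and black look-alike strips, which I left alone.

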